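Put the press paddle into the UV sanitiser

ROBOT

A 7-joint arm with a two-finger parallel gripper is mounted at the origin on a cart in front of the work surface, level with it; the furniture and walls round the work are solid. World frame = base frame: x ahead of the robot, y to its left, z up, the work surface at z = 0. Lengths are in m, angles in rad, forces in N, time in s.
With the tool pointing down it reaches from about 0.425 to 0.95 m from the base axis. Payload 16.7 kg.
Tool frame: the origin (TCP) lies on the centre line of the jaws, within the pads' length; the fingertips stand 17 mm ahead of it and the grasp point (between the pads) lies 2 mm behind it; z points along the fingers, y is the line along which they close (so a half turn about z gives the same grasp; the last joint's range is limited). The gripper opens to 94 mm and grips with 3 to 60 N. Pads are 16 mm wide; open, the fingers measure 119 mm over their backs; the gripper's body (75 mm by 177 mm) begins 78 mm behind the grasp point.
Start: joints at [-1.29, 0.426, 0.074, 1.606, -0.034, 1.111, -0.067], TCP at [0.282, 0.613, 0.222] pointing down, gripper open.
Joint ranges: [-2.85, 2.85], [-0.5, 2.14], [-1.23, 1.37], [0.21, 2.46], [-1.02, 4.16], [0.16, 2.05], [-2.73, 2.73]. Speed limits (rad/s): [1.89, 1.89, 2.39, 2.39, 3.01, 3.01, 3.01].

INTERFACE

Orientations are given as a 3x3 rotation matrix whose columns are the frame's x, y, z axes.
In Python, from plant import r, read_camera, recognise, masks_of gives the robot as it stands.
- The arm moves only by the tool drive_tool, never from a script. Its argument "motion" is a list of rows, each a list of 3 entries, a list of its own where there are three numbers: the closure, from 0 (fully open) to 1 (shut), then the shift along the world's x, y, z in cm, then the turn about the world's z in rad. A call has 1 to 12 rows; each row shifts and turns the commanded pose from where the row before left it; what a row does not reach is not made up. A row lasts 1/10 s, in which the tool goes at most 50 mm and 8.59 degrees, less where a joint would pass 70% of its speed; a pose out of reach is approached as far as the arm can. A call with a gripper value outside its range is refused whole. The fingers move at their own pace and stop on an object; the grip force is fixed at half the most. Time passes only in rows, so rows that do not move let the fingers close. It gives the time, the measured TCP pose, the force, the opening and the grip force at its end, in the units of the state.
- r.sense(): the state, without advancing time (a new reading comes with each control period).
- read_camera(name): name is "side" or "top"; returns a dict with "image" (400x640x3 uint8, blue, green, red), "K" (3x3 intrinsics, pixels), "origin" and "rotation" of the camera in the world. Camera axes: x right, y up, looking along -z (the intrinsics and any distortion apply to the point x, -y, -z); pixel columns grow to the right and rows downward; lengths in m; the calibration is good to about 2 mm. A picture is of the moment at which its call begins. There is no depth.
- r.hand_in(): hands the job in; it is judged then, once.
Trained networks look in the newest picture that a camera, given by its name, has taken for a name from the list of things; names that differ only in an ending like _2 or _b are one class to them, and where a whole thing is asked for, a point or a joint stands for the part that bears it (a point fixed in the world has none). Each returns a list of dicts, best first, with "conf" (0 to 1); they miss things now and then, are a little off and sometimes report something else, mostly with a low value. They report only what shows in the picture. A call takes as long as a camera call. They do not tell look-alikes from the thing itself.
- recognise(name, camera): "pixel" ([column, row] in pixels, amid what is visible of it).
- masks_of(name, camera): "region" (400x640 bool, what is visible of it) and "pixel" ([column, row] in pixels, amid what is visible of it).
The state is a dict: "t": time; "joint_pos": joint angles; "qd": joint speeds; "tau": joint torques, N m; "tcp_pos": TCP position; "tcp_rot": TCP orientation; "force": force on the tool from outside, world axes, zero at the start; "torque": the same for the moment, N m; "gripper_width": finger opening in m; "grasp_force": force on a finger pad.
Only numpy, scipy, OpenCV 4.12 (cv2) and the standard library are available. Lean on these libraries where they do the work, as an engineer would, in place of code of your own. Each camera call takes 0.05 s, during which the arm holds its last target. There are 200 camera calls.

TASK

The wooden press paddle has been used and must go into the small white UV sanitiser before the next batch. Lower the sanitiser's door all the way, so that its wire rack comes out with it, lay the paddle flat inside the rack's rails with its knob up, set down rather than dropped, and let go of it; then raise the door until it is fully shut. Move the door steadily, without letting it drop or slam, and leave the jars, the tape roll and the stamp where they stand.

Things in the scene. Friction and masses are not known exactly. Their poses are not given: they have to be found in the camera images.
- sanitiser: The sanitiser's white metal housing, fixed to the table at the robot's right: 200 mm wide, 122 mm deep, roof at z = 0.203. Origin on the table under the middle of its front face; x points into the housing, y to its left along the front, z up. A base with controls takes the lowest 70 mm, the chamber with its door the rest.
- flap (a joint): Angle of the bottom-hinged door: 0 shut (upright), 1.571 fully open (level, lying out in front of the housing). It is stiff enough to stay at any angle. As it opens, toothed quadrants on it drive the wire rack out by 64 mm per radian, 100 mm in all; the rack cannot be moved by itself.
- flap_hinge (a point): Middle of the door's hinge line, 9 mm in front of the housing's front face and 78 mm over the table. Axes of the door: at 0 its x points into the housing, y along the hinge, z up; they turn with the door. The door is 194 mm wide, 14 mm thick, and its free edge is 115 mm from the hinge; amber window.
- flap_bar (a point): Middle of the door's grab bar: round aluminium, 12 mm thick, 150 mm long along y, on two posts 60 mm either side. It stands 44 mm beyond the door's free edge and 14 mm out from its middle plane, 160 mm from the hinge line: shut, at z = 0.237, above the roof's front edge; open, at z = 0.064, 159 mm before the hinge. Can be taken from above at every angle. Axes turn with the door.
- rack_floor (a point): Middle of the upper face of the wire rack's floor, 145 mm over the table; x into the housing, y along its front, z up. Inside its rails the rack measures 92 mm (x) by 142 mm (y); the rails are 12 mm high. With the door shut it is inside, 54 mm behind the front face; with the door fully open it is 46 mm in front of it, clear of the roof; a gripper fits best with its fingers closing along y there.
- press_paddle: The used paddle: flat maple board 70 mm (x) by 120 mm (y) and 10 mm thick with a turned knob, about 24 mm wide, rising from its middle to 41 mm. Origin in the middle of the underside, z up through the knob. About 0.11 kg. It lies on the table at the robot's left.
- pill_press: Tall green hand press, fixed between paddle and sanitiser, up to 300 mm high; its base is 170 x 125 mm and its lever with a black ball leans towards the robot. Origin under its ram. Keep clear of it.
- jar_honey: Round amber jar with black lid, 63 mm across, 66 mm high, not to be disturbed. Origin in the middle of the underside.
- jar_low: Low amber jar with black lid, 59 mm across, 46 mm high, not to be disturbed. Origin in the middle of the underside.
- tape_roll: Roll of tape lying flat, 96 mm across, 48 mm high, not to be disturbed. Origin in the middle of the underside.
- lot_stamp: Wooden hand stamp standing on its block, 20 x 32 mm, 54 mm high, not to be disturbed. Origin in the middle of the underside.
There are look-alikes about, which are no part of the job. What is shaped like the press_paddle but pink is not meant.

How it is judged:
On the way, in this order (a step that is already met when the one before it is completed fails the run):
1. the door is fully lowered (value of joint flap above 1.45 rad), for 0.2 s.
2. the paddle lies flat in the rack, knob up and let go, with the door still down (value of joint flap above 1.3 rad and z of press_paddle in the frame of rack_floor between -0.005 and 0.005 m and horizontal distance between press_paddle and rack_floor below 0.03 m and angle between press_paddle's own z axis and vertical below 0.06 rad and contact force between the fingers and press_paddle below 0.2 N), for 0.2 s.
At the end, for the whole second after the job is handed in: The door is shut (within 0.05 rad of upright) and the paddle lies at rest, knob up and flat (within 0.06 rad), on the rack's floor inside the rails (underside within 5 mm of the floor, middle within 30 mm of the rack's middle), inside the chamber (value of joint flap below 0.05 rad and z of press_paddle in the frame of rack_floor between -0.005 and 0.005 m and horizontal distance between press_paddle and rack_floor below 0.03 m and angle between press_paddle's own z axis and vertical below 0.06 rad and x of press_paddle in the frame of sanitiser above 0.02 m and linear speed of press_paddle below 0.02 m/s); the robot touches nothing.
It fails at once if the paddle was dropped (falls free faster than 0.6 m/s) (linear speed of press_paddle above 0.6 m/s and contact force between the fingers and press_paddle below 0.1 N).
It fails at once if the door dropped or slammed (faster than 3 rad/s) (velocity of joint flap above 3 rad/s or velocity of joint flap below -3 rad/s).
It fails at once if a bystander was moved by more than 20 mm (distance of any of jar_honey, jar_low, tape_roll, lot_stamp from where it was at the start of the episode above 0.02 m).
It also fails if it takes over 72 s, if anything falls off the work surface, if the arm or the gripper's body presses on something with over 40 N, if the wrist force passes 120 N, or if a joint passes its speed limit or range.

## Working session

There is one attempt and no reset: what is moved stays moved. The work goes in short steps, Python scripts to look and compute and a tool call to move; the robot and the scene stay as the last step left them, time stands still between calls to the robot, and variables do not carry over. Pictures are saved under pics/ and viewed, at most 10 in all, crops included, and the job is handed in when it is done.

Besides the shell and the picture viewer there is one more tool, called after "Request:" as a command line: name --argument value ..., lists and objects as JSON in quotes. drive_tool: Moves the arm, as the interface text tells. Its arguments: {"type":"object","properties":{"motion":{"type":"array","items":{"type":"array"}}},"required":["motion"]}

```bash
mkdir -p pics
cat > h.py <<'E'
import numpy as np, cv2
from plant import r, read_camera, recognise, masks_of
def proj(c,P):
    P=np.atleast_2d(P).astype(float); q=(P-c["origin"])@np.array(c["rotation"]); q=q*[1,-1,-1]
    u=q@np.array(c["K"]).T; return u[:,:2]/u[:,2:]
def onz(c,px,z):
    d=np.linalg.inv(c["K"])@[px[0],px[1],1]; d=np.array(c["rotation"])@(d*[1,-1,-1]); o=np.array(c["origin"])
    return o+d*(z-o[2])/d[2]
E
python3 - <<'E'
from h import *
s=r.sense(); print(s["t"],s["tcp_pos"],s["tcp_rot"],s["gripper_width"])
for n in("top","side"):
    c=read_camera(n); cv2.imwrite(f"pics/{n}0.png",c["image"]); print(n,c["origin"],c["rotation"],c["K"],[k for k in c])
    for o in("press_paddle","flap_bar","sanitiser","flap","pill_press","jar_honey","jar_low","tape_roll","lot_stamp"):
        print(o,[(np.round(d["pixel"]).tolist(),round(d["conf"],2),np.round(onz(c,d["pixel"],.01),3).tolist()) for d in recognise(o,n)])
E
```

```text
0.0 [0.28173702 0.61291477 0.22176396] [[-9.08614124e-01  4.17636399e-01 -4.59698374e-04]
 [ 4.17636642e-01  9.08613310e-01 -1.21970172e-03]
 [-9.17037735e-05 -1.30022510e-03 -9.99999151e-01]] 0.09382704466652399
top [0.10112728 0.2629483  1.35048273] [[-0.0511731   0.9367043  -0.34636161]
 [-0.9986869  -0.04883223  0.01548829]
 [-0.00240566  0.34669939  0.93797321]] [[398.2621056    0.         324.74215018]
 [  0.         398.2621056  205.62316516]
 [  0.           0.           1.        ]] ['image', 'K', 'origin', 'rotation']
press_paddle [([194.0, 238.0], 0.81, [0.498, 0.702, 0.01]), ([337.0, 257.0], 0.8, [0.406, 0.209, 0.01])]
flap_bar [([460.0, 196.0], 0.96, [0.609, -0.251, 0.01])]
sanitiser [([453.0, 179.0], 0.91, [0.675, -0.234, 0.01]), ([364.0, 184.0], 0.71, [0.671, 0.092, 0.01])]
flap [([460.0, 198.0], 0.89, [0.601, -0.249, 0.01]), ([366.0, 186.0], 0.71, [0.665, 0.087, 0.01])]
pill_press []
jar_honey [([341.0, 197.0], 0.62, [0.626, 0.18, 0.01])]
jar_low [([366.0, 188.0], 0.56, [0.656, 0.089, 0.01])]
tape_roll [([389.0, 178.0], 0.9, [0.691, -0.001, 0.01])]
lot_stamp [([368.0,
[... 215 characters left out ...]
1  6.17317164e-01]] [[373.49855139   0.         315.47824224]
 [  0.         373.49855139 198.59923217]
 [  0.           0.           1.        ]] ['image', 'K', 'origin', 'rotation']
press_paddle [([246.0, 177.0], 0.72, [0.455, 0.683, 0.01]), ([279.0, 257.0], 0.59, [0.404, 0.219, 0.01])]
flap_bar []
sanitiser [([426.0, 305.0], 0.68, [0.698, -0.134, 0.01])]
flap [([410.0, 313.0], 0.84, [0.641, -0.133, 0.01])]
pill_press []
jar_honey []
jar_low [([372.0, 246.0], 0.59, [0.691, 0.123, 0.01]), ([279.0, 258.0], 0.34, [0.403, 0.213, 0.01])]
tape_roll [([370.0, 267.0], 0.94, [0.637, 0.053, 0.01]), ([408.0, 312.0], 0.58, [0.637, -0.129, 0.01])]
lot_stamp [([351.0, 265.0], 0.45, [0.59, 0.086, 0.01])]
```

View pics/top0.png

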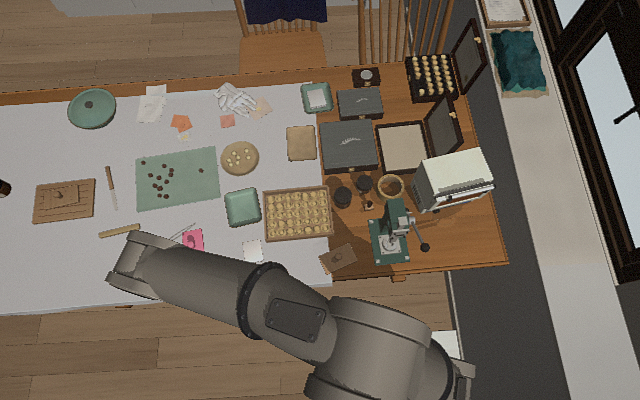

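View pics/side0.png

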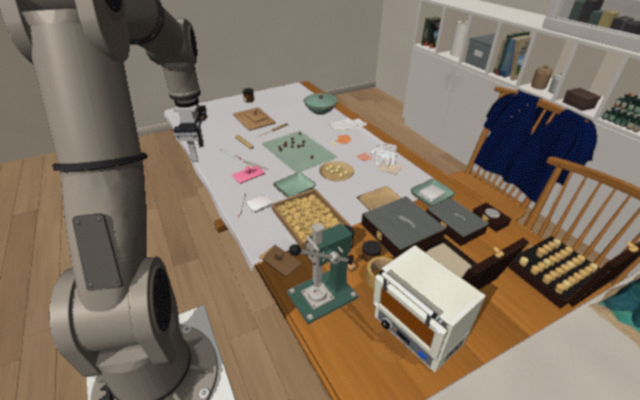

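The top view shows three paddle-like things:
- brown board with a knob at (337,257)
- pink one at (194,238)
- larger brown tray at (63,200)

The brown one at (337,257) fits: it is maple, not pink, and about 70x120 mm. The sanitiser is at about (455,180). I'll confirm with an enlarged crop.

Run:
```python
from h import *
t=cv2.imread("pics/top0.png"); s=cv2.imread("pics/side0.png")
f=lambda i,x,y,w,h,W,H: cv2.resize(i[y:y+h,x:x+w],(W,H),interpolation=cv2.INTER_CUBIC)
a=np.hstack([f(t,310,230,60,45,400,300),f(t,400,135,100,75,400,300)])
b=np.hstack([f(s,250,235,60,45,400,300),f(s,365,240,128,96+32,400,300)])
cv2.imwrite("pics/c1.png",np.vstack([a,b]))
```

```text
(no output)
```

View pics/c1.png

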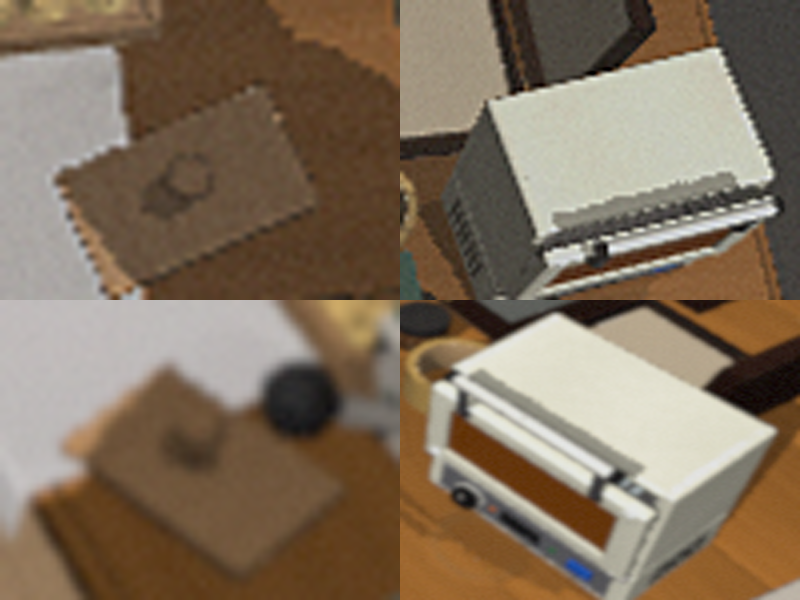

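The enlarged crop confirms the brown maple board with its knob (not pink), corners clearly visible. The sanitiser's roof corners are clear too. Next I'll fit both poses using both cameras.

```bash
cat > fit.py <<'E'
from h import *
from scipy.optimize import least_squares
def tf(p,L): 
    c,s=np.cos(p[2]),np.sin(p[2]); L=np.array(L,float); return np.c_[p[0]+c*L[:,0]-s*L[:,1],p[1]+s*L[:,0]+c*L[:,1],L[:,2]]
def fit(obs,p0):
    f=lambda p: np.concatenate([(proj(c,tf(p,L))-px).ravel() for c,L,px in obs])
    s=least_squares(f,p0,loss="soft_l1"); return s.x,np.abs(s.fun).round(1)
E
python3 - <<'E'
from fit import *
T,S=read_camera("top"),read_camera("side")
bl,br,fr,fl=[.122,.1,.203],[.122,-.1,.203],[0,-.1,.203],[0,.1,.203]
for nm,o in(("both",[(T,[bl,br,fr,fl],[[422.5,160.5],[480,147],[493.7,179.5],[433.7,195]]),(S,[bl,br,fr],[[414.6,245.5],[485,295.5],[449.8,325.3]])]),):
    print(nm,fit(o,[.6,-.2,0.])); print("top",fit(o[:1],[.6,-.2,0.]))
a,b,z=.035,.06,.01
# paddle: top view corners: left, top-right, right, bottom
tp=[[318.7,256.7],[349.7,243.5],[356.8,260.7],[329.8,272.3]]; sd=[[263.5,259.7],[275.2,245],[301.3,263.5],[286,276.2]]
for i in tp: print(onz(T,i,.01).round(3))
for i in sd: print("s",onz(S,i,.01).round(3))
print("knob",onz(T,[338.5,256.2],.041),onz(S,[250+205/6.667,235+125/6.667],.041))
def tri(a,b):
    A=[];
    B=[]
    for c,p in((T,a),(S,b)):
        o=np.array(c["origin"]); d=onz(c,p,0)-o; d/=np.linalg.norm(d); M=np.eye(3)-np.outer(d,d); A.append(M);B.append(M@o)
    return np.linalg.solve(sum(A),sum(B))
print("ball",tri([425,247],[294.5,249]))
print("base",[onz(T,p,.02).round(3) for p in([370,222],[373,263],[411,257])])
for n,p in dict(ja=[342,197],jb=[364,184],tape=[390,187],stamp=[368,205]).items(): print(n,onz(T,p,.04).round(3))
print(tf([0,0,0],[[0,0,0]])[0], r.sense()["t"])
E
```

```text
both (array([ 0.56363891, -0.19301853,  0.18853484]), array([1.6, 0.6, 0.4, 0.3, 0.2, 0.7, 0.2, 0.8, 0.8, 0.4, 0.3, 0.9, 0.8,
       1.3]))
top (array([ 0.5627906 , -0.19461723,  0.19531265]), array([1.2, 0.1, 0.2, 0.2, 0.7, 0.7, 0.4, 0.3]))
[0.411 0.271 0.01 ]
[0.452 0.162 0.01 ]
[0.39  0.142 0.01 ]
[0.355 0.236 0.01 ]
s [0.358 0.229 0.01 ]
s [0.414 0.272 0.01 ]
s [0.456 0.161 0.01 ]
s [0.394 0.137 0.01 ]
knob [0.40198646 0.20456503 0.041     ] [0.40541207 0.20006443 0.041     ]
ball [ 0.35873605 -0.02265254  0.28737288]
base [array([0.523, 0.086, 0.02 ]), array([0.377, 0.089, 0.02 ]), array([ 0.391, -0.042,  0.02 ])]
ja [0.614 0.179 0.04 ]
jb [0.66  0.097 0.04 ]
tape [0.644 0.005 0.04 ]
stamp [0.579 0.09  0.04 ]
[0. 0. 0.] 1.1
```

Request:
drive_tool --motion '[[0.5,[0,0,5],0],[0.5,[0,0,5],0],[0.5,[0,0,5],0],[0.5,[0,0,5],0],[0.5,[1.3,-4,0],-0.05],[0.5,[1.3,-4,0],-0.05],[0.5,[1.3,-4,0],-0.05],[0.5,[1.3,-4,0],-0.05],[0.5,[1.3,-4,0],-0.05],[0.5,[1.3,-4,0],-0.05],[0.5,[1.3,-4,0],-0.05],[0.5,[1.3,-4,0],-0.05]]'

```text
t: 2.3
tcp_pos: [0.3861, 0.2915, 0.4227]
tcp_rot: [[-0.673, 0.74, 0.0], [0.74, 0.673, 0.001], [0.0, 0.001, -1.0]]
force: [0.9, -0.1, 1.6]
gripper_width: 0.0473
grasp_force: 0.0
```

Request:
drive_tool --motion '[[0.5,[1.3,-4,0],-0.05],[0.5,[1.3,-4,0],-0.05],[0.5,[1.3,-4,0],-0.05],[0.5,[1.3,-4,0],-0.05],[0.5,[1.3,-4,0],-0.05],[0.5,[1.3,-4,0],-0.05],[0.5,[1.3,-4,0],-0.05],[0.5,[1.3,-4,0],-0.05],[0.5,[1.3,-4,0],-0.05],[0.5,[1.3,-4,0],-0.05],[0.5,[1.3,-4,0],-0.05]]'

```text
t: 3.4
tcp_pos: [0.5291, -0.1484, 0.4229]
tcp_rot: [[-0.187, 0.982, 0.001], [0.982, 0.187, 0.001], [0.0, 0.001, -1.0]]
force: [-0.1, 0.4, -0.6]
gripper_width: 0.047
grasp_force: 0.0
```

Run:
```python
from fit import *
T=read_camera("top");S=read_camera("side")
for p in([.5636,-.193,.1885],[.5628,-.1946,.195]):
    B=tf(p,[[-.023,.075,.237],[-.023,-.075,.237],[-.023,0,.237]]); print(B[2],proj(T,B).round(1).tolist(),proj(S,B).round(1).tolist())
print(onz(T,[465.7,192.9],.237))
i=cv2.imread("pics/top0.png")[170:215,425:505]; s=cv2.imread("pics/side0.png")[250:340,370:490]
cv2.imwrite("pics/c2.png",np.vstack([cv2.resize(i,(480,270),interpolation=2),cv2.resize(s,(480,330),interpolation=2)]))
```

```text
[ 0.54100741 -0.19730987  0.237     ] [[446.7, 195.1], [493.5, 184.2], [470.2, 189.6]] [[382.2, 269.0], [436.8, 314.4], [407.9, 290.4]]
[ 0.5402359  -0.19905663  0.237     ] [[447.4, 195.4], [494.1, 184.2], [470.9, 189.8]] [[382.3, 269.8], [437.3, 315.1], [408.2, 291.1]]
[ 0.53100771 -0.1817444   0.237     ]
```

View pics/c2.png

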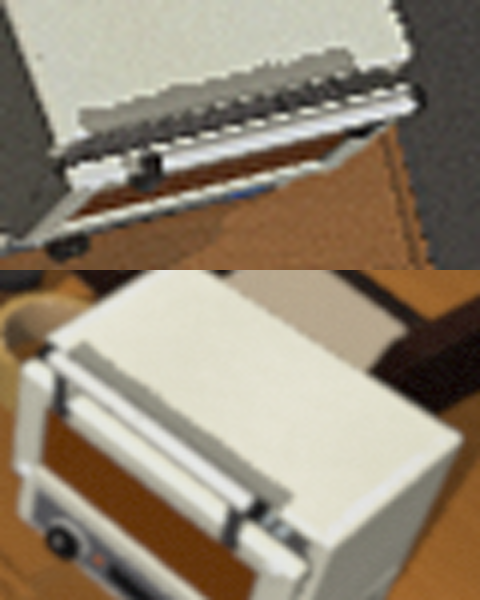

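Request:
drive_tool --motion '[[0.5,[0.4,-2.5,-2],0],[0.5,[0.4,-2.5,-3],0],[0.5,[0,0,-4],0],[0.5,[0,0,-4],0],[0.5,[0,0,-3],0],[0.5,[0,0,-1.9],0],[0.5,[0,0,0],0]]'

```text
t: 4.2
tcp_pos: [0.5357, -0.1958, 0.2414]
tcp_rot: [[-0.189, 0.982, -0.004], [0.982, 0.189, 0.0], [0.001, -0.004, -1.0]]
force: [0.3, -0.3, 0.8]
gripper_width: 0.047
grasp_force: 0.0
```

Request:
drive_tool --motion '[[0.8,[0,0,0],0],[1,[0,0,0],0],[1,[0,0,0],0],[1,[0,0,0],0],[1,[0,0,0],0]]'

```text
t: 4.7
tcp_pos: [0.5368, -0.1968, 0.2439]
tcp_rot: [[-0.189, 0.982, 0.0], [0.982, 0.189, 0.0], [0.0, 0.0, -1.0]]
force: [-2.2, -0.4, 5.4]
gripper_width: 0.0112
grasp_force: 30.0
```

Request:
drive_tool --motion '[[1,[-1.55,-0.3,-0.22],0],[1,[-1.52,-0.29,-0.37],0],[1,[-1.48,-0.29,-0.53],0],[1,[-1.41,-0.27,-0.68],0],[1,[-1.35,-0.26,-0.82],0],[1,[0,0,0],0]]'

```text
t: 5.3
tcp_pos: [0.4634, -0.2115, 0.2167]
tcp_rot: [[-0.188, 0.982, 0.002], [0.982, 0.188, -0.001], [-0.001, 0.002, -1.0]]
force: [8.1, -5.6, -13.4]
gripper_width: 0.0108
grasp_force: 29.9
```

Request:
drive_tool --motion '[[1,[-1.26,-0.24,-0.95],0],[1,[-1.16,-0.22,-1.07],0],[1,[-1.05,-0.2,-1.19],0],[1,[-0.93,-0.18,-1.28],0],[1,[-0.8,-0.15,-1.38],0],[1,[-0.66,-0.13,-1.45],0],[1,[0,0,0],0]]'

```text
t: 6.0
tcp_pos: [0.4088, -0.2227, 0.1443]
tcp_rot: [[-0.189, 0.982, 0.007], [0.982, 0.189, -0.003], [-0.004, 0.006, -1.0]]
force: [22.0, -1.4, -10.8]
gripper_width: 0.0114
grasp_force: 30.0
```

Request:
drive_tool --motion '[[1,[-0.2,-0.1,-1.5],0],[1,[-0.1,-0.05,-1.56],0],[1,[-0.1,-0.04,-1.58],0],[1,[-0.05,-0.01,-1.59],0],[1,[0,0,0],0]]'

```text
t: 6.5
tcp_pos: [0.4007, -0.2244, 0.0807]
tcp_rot: [[-0.189, 0.982, -0.001], [0.982, 0.189, -0.001], [-0.001, -0.001, -1.0]]
force: [2.0, -1.1, -3.7]
gripper_width: 0.0115
grasp_force: 30.0
```

Run:
```python
from h import *
s=r.sense();print(s["tcp_pos"],s["force"],s["torque"])
S=read_camera("side");T=read_camera("top")
cv2.imwrite("pics/c3.png",np.vstack([cv2.resize(S["image"][220:380,300:500],(750,300+0)),cv2.resize(T["image"][140:260,380:520],(750,300))]))
```

```text
[ 0.40072833 -0.22435422  0.08074817] [ 2.04293783 -1.07867302 -3.68861271] [-0.2224972  -0.49260569  0.01089072]
```

View pics/c3.png

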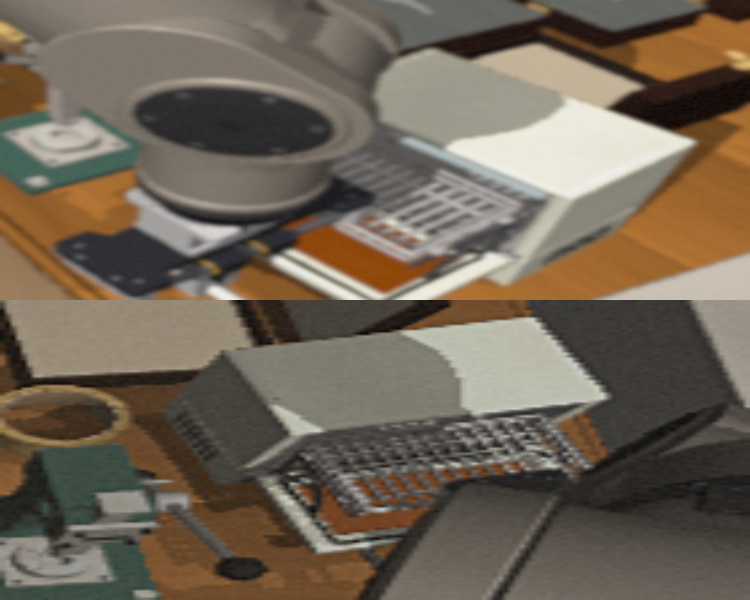

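Request:
drive_tool --motion '[[1,[0,0,-0.2],0],[1,[0,0,0],0],[0.65,[0,0,0],0],[0.65,[0,0,0],0],[0.65,[0,0,0],0],[0.65,[0,0,2],0],[0.65,[0,0,4],0],[0.65,[0,0,5],0],[0.65,[0,0,5],-0.1],[0.65,[1,0,5],-0.1],[0.65,[1,0,5],-0.1],[0.65,[1,1,5],-0.1]]'

```text
t: 7.8
tcp_pos: [0.4295, -0.2149, 0.3885]
tcp_rot: [[0.214, 0.977, 0.001], [0.977, -0.214, 0.001], [0.001, 0.001, -1.0]]
force: [1.1, -0.3, -0.2]
gripper_width: 0.033
grasp_force: 0.0
```

Request:
drive_tool --motion '[[0.3,[2,3,3],-0.1],[0.3,[2,3,0],-0.1],[0.3,[1,4,0],-0.1],[0.3,[0,4,0],-0.1],[0.3,[0,4,0],-0.1],[0.3,[0,4,0],-0.1],[0.3,[0,4,0],-0.1],[0.3,[-1,4,0],-0.1],[0.3,[-2,4,0],-0.1],[0.3,[-2,4,0],-0.1],[0.3,[-2,3.5,0],0]]'

```text
t: 8.9
tcp_pos: [0.4086, 0.2024, 0.416]
tcp_rot: [[0.937, 0.35, -0.0], [0.35, -0.937, 0.0], [0.0, -0.0, -1.0]]
force: [0.3, 0.2, -1.3]
gripper_width: 0.0659
grasp_force: 0.0
```

Run:
```python
from h import *
s=r.sense();print(s["tcp_pos"],s["force"],s["torque"])
S=read_camera("side");T=read_camera("top")
cv2.imwrite("pics/c4.png",np.vstack([cv2.resize(S["image"][220:370,250:500],(800,300)),cv2.resize(T["image"][140:280,310:520],(800,300))]))
```

```text
[0.40855384 0.20235221 0.41596096] [ 0.25927003  0.19293869 -1.3406557 ] [-0.05872633  0.11706523  0.02736214]
```

View pics/c4.png

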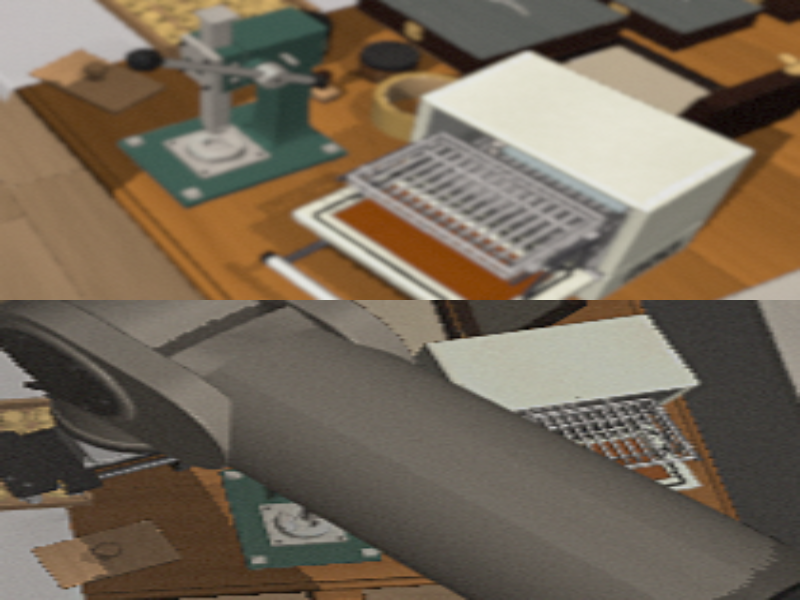

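Request:
drive_tool --motion '[[0.3,[-0.45,-0.1,-5],0],[0.3,[0,0,-5],0],[0.3,[0,0,-5],0],[0.3,[0,0,-5],0],[0.3,[0,0,-5],0],[0.3,[0,0,-5],0],[0.3,[0,0,-4],0],[0.3,[0,0,-2.5],0],[0.3,[0,0,-1.9],0],[0.3,[0,0,0],0]]'

```text
t: 10.0
tcp_pos: [0.4047, 0.1986, 0.0305]
tcp_rot: [[0.936, 0.353, -0.002], [0.353, -0.936, -0.002], [-0.003, 0.001, -1.0]]
force: [0.5, -0.3, 0.6]
gripper_width: 0.0656
grasp_force: 0.0
```

Request:
drive_tool --motion '[[0.7,[0,0,0],0],[1,[0,0,0],0],[1,[0,0,0],0],[1,[0,0,0],0],[1,[0,0,0],0],[1,[0,0,0],0]]'

```text
t: 10.6
tcp_pos: [0.4056, 0.1998, 0.0324]
tcp_rot: [[0.936, 0.353, 0.0], [0.353, -0.936, 0.001], [0.001, -0.0, -1.0]]
force: [0.1, 0.4, 6.0]
gripper_width: 0.0225
grasp_force: 30.0
```

Run:
```python
from fit import *
S=read_camera("side");T=read_camera("top")
R=[[-.046-.047,.072,.157],[-.046-.047,-.072,.157]]
for p in([.5636,-.193,.1885],[.5628,-.1946,.195]):
    print(proj(S,tf(p,R)).round(1).tolist(),tf(p,[[-.044,0,.145]]))
print([onz(S,q,.157) for q in ([359.4,309],[414,356])])
```

```text
[[357.8, 307.8], [406.1, 354.9]] [[ 0.5203794  -0.20124497  0.145     ]]
[[357.9, 308.7], [406.7, 355.8]] [[ 0.5196339  -0.20312573  0.145     ]]
[array([ 0.4602458 , -0.14420972,  0.157     ]), array([ 0.49847054, -0.29042421,  0.157     ])]
```

Request:
drive_tool --motion '[[1,[0,0,1],0],[1,[0,0,3],0],[1,[0,0,5],0],[1,[0,0,5],0],[1,[0,0,5],0],[1,[0,0,5],0],[1,[0,0,5],0],[1,[0,0,5],0],[1,[0,0,4],0],[1,[0,0,1],0],[1,[0,0,0],0]]'

```text
t: 11.8
tcp_pos: [0.4056, 0.1993, 0.4234]
tcp_rot: [[0.936, 0.352, 0.002], [0.352, -0.936, 0.002], [0.002, -0.001, -1.0]]
force: [-0.4, 0.0, -2.0]
gripper_width: 0.0231
grasp_force: 30.0
```

Request:
drive_tool --motion '[[1,[1,-2,0],0],[1,[1.4,-4,0],-0.02],[1,[1.4,-4,0],-0.02],[1,[1,-4,0],-0.02],[1,[1,-4,0],-0.02],[1,[1,-4,0],-0.02],[1,[1,-4,0],-0.02],[1,[1,-4,0],-0.02],[1,[1,-4,0],-0.02],[1,[1,-4,0],-0.01],[1,[0.6,-2.2,0],0],[1,[0,0,0],0]]'

```text
t: 13.0
tcp_pos: [0.5183, -0.2056, 0.4201]
tcp_rot: [[0.983, 0.185, -0.004], [0.185, -0.983, -0.002], [-0.004, 0.001, -1.0]]
force: [-0.2, 1.7, -0.9]
gripper_width: 0.0228
grasp_force: 30.0
```

Request:
drive_tool --motion '[[1,[0.05,0.15,-4],0],[1,[0,0.1,-5],0],[1,[0,0,-5],0],[1,[0,0,-4],0],[1,[0,0,-2.5],0],[1,[0,0,-1],0],[1,[0,0,0],0],[1,[0,0,0],0]]'

```text
t: 13.8
tcp_pos: [0.5202, -0.1999, 0.208]
tcp_rot: [[0.982, 0.19, 0.001], [0.19, -0.982, -0.0], [0.001, 0.0, -1.0]]
force: [0.5, -1.0, -2.1]
gripper_width: 0.0228
grasp_force: 30.0
```

Run:
```python
from fit import *
s=r.sense();print(s["tcp_pos"],s["force"])
S=read_camera("side");T=read_camera("top")
i=S["image"].copy()
cv2.imwrite("pics/c5.png",np.vstack([cv2.resize(i[250:370,330:490],(800,300),interpolation=2),cv2.resize(T["image"][150:250,390:510],(800,300))]))
```

```text
[ 0.52016021 -0.19993657  0.20797742] [ 0.48822891 -1.01360575 -2.1472395 ]
```

View pics/c5.png

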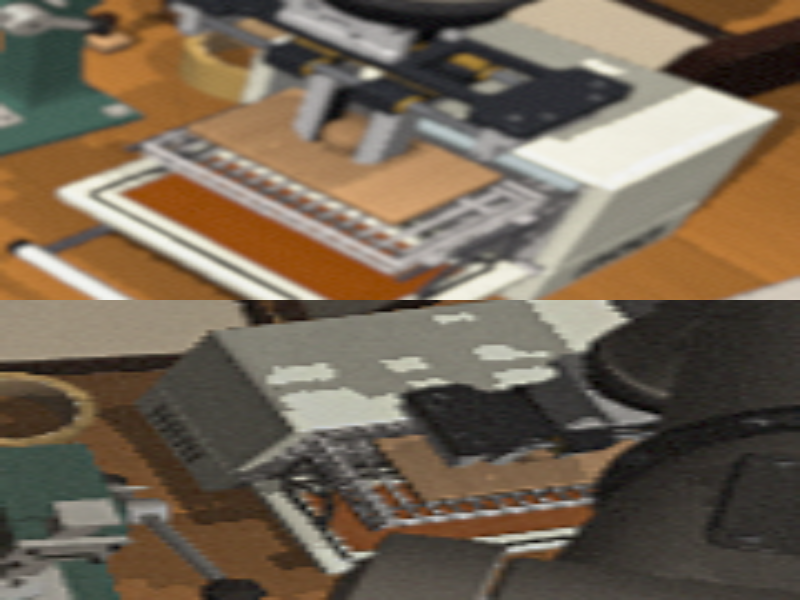

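Run:
```python
from fit import *
S=read_camera("side"); p=np.array([.563,-.194]);c,s=np.cos(.192),np.sin(.192)
f=lambda q,z:(np.array([[c,s],[-s,c]])@(onz(S,q,z)[:2]-p)).round(4)
for q in([367,302],[410,338.8],[433,318]): print(f(q,.1856))
for q in([360,308],[410,357.2]): print("rail",f(q,.157))
print("tcp",np.array([[c,s],[-s,c]])@(r.sense()["tcp_pos"][:2]-p))
```

```text
[-0.0811  0.0579]
[-0.0754 -0.0606]
[ 0.0009 -0.0587]
rail [-0.0884  0.0696]
rail [-0.0901 -0.079 ]
tcp [-0.04283763  0.002255  ]
```

Request:
drive_tool --motion '[[1,[0,-0.2,-0.7],0],[1,[0,0,-0.8],0],[1,[0,0,-0.6],0],[1,[0,0,-0.4],0],[1,[0,0,-0.3],0],[1,[0,0,0],0]]'

```text
t: 14.55
tcp_pos: [0.5197, -0.2019, 0.1787]
tcp_rot: [[0.982, 0.19, -0.001], [0.19, -0.982, 0.0], [-0.001, -0.0, -1.0]]
force: [-0.8, 0.3, -1.5]
gripper_width: 0.0225
grasp_force: 30.0
```

Request:
drive_tool --motion '[[1,[0,0,-0.1],0],[1,[0,0,-0.1],0],[1,[0,0,-0.1],0],[1,[0,0,0],0]]'

```text
t: 14.95
tcp_pos: [0.5202, -0.2018, 0.1766]
tcp_rot: [[0.982, 0.19, 0.001], [0.19, -0.982, 0.0], [0.001, -0.0, -1.0]]
force: [-1.0, 2.4, 7.4]
gripper_width: 0.0225
grasp_force: 30.0
```

Request:
drive_tool --motion '[[0.8,[0,0,0],0],[0.5,[0,0,0],0],[0.5,[0,0,0],0],[0.5,[0,0,0],0],[0.5,[0,0,1],0],[0.5,[0,0,3],0],[0.5,[0,0,4],0],[0.5,[0,0,4],0],[0.5,[0,0,4],0],[0.5,[-2,0,2],0.1],[0.65,[-3,0,0],0.14],[0.65,[-3,0,0],0.14]]'

```text
t: 16.15
tcp_pos: [0.4392, -0.2025, 0.357]
tcp_rot: [[0.839, 0.545, 0.001], [0.545, -0.839, -0.001], [0.001, 0.001, -1.0]]
force: [-0.4, 0.3, 1.2]
gripper_width: 0.0351
grasp_force: 0.0
```

Run:
```python
from fit import *
s=r.sense();print(s["tcp_pos"],s["force"])
S=read_camera("side");T=read_camera("top")
i=S["image"].copy()
cv2.imwrite("pics/c6.png",np.vstack([cv2.resize(i[250:370,330:490],(800,300),interpolation=2),cv2.resize(T["image"][150:250,390:510],(800,300))]))
```

```text
[ 0.43919812 -0.20246769  0.35700727] [-0.39700174  0.34565686  1.17642462]
```

View pics/c6.png

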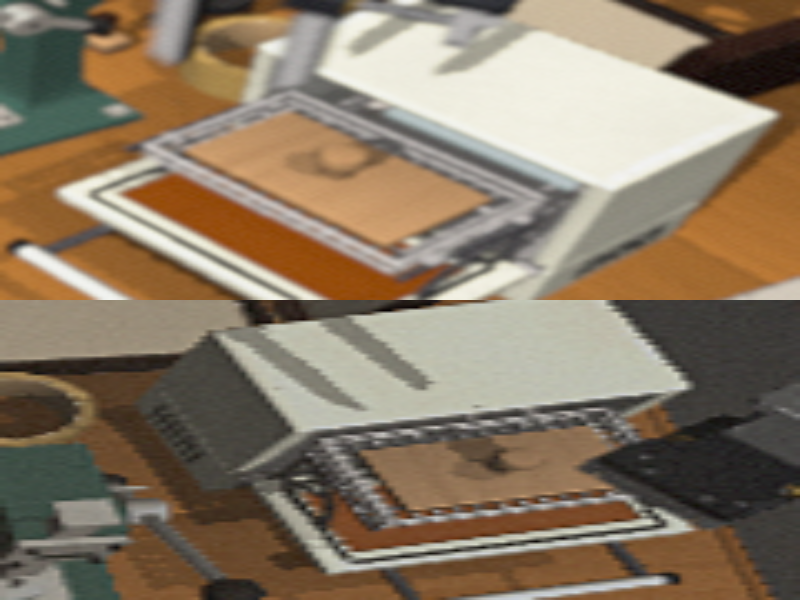

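The paddle lies flat inside the rails with its knob up (side crop about (340,160)), and the door is still down. Next I go back to the bar.

Request:
drive_tool --motion '[[0.65,[-1,-0.7,0],0.148],[0.65,[-1,-0.5,0],0.148],[0.65,[-1,-0.5,0],0.148],[0.65,[-0.85,-0.5,0],0.148],[0.65,[0,0,-2],0.148],[0.65,[0,0,-2],0.148],[0.65,[0,0,-2],0.148],[0.65,[0,0,-2],0.148],[0.65,[0,0,-3],0],[0.65,[0,0,-1],0],[0.65,[0,0,0],0]]'

```text
t: 17.35
tcp_pos: [0.4009, -0.2239, 0.2355]
tcp_rot: [[-0.182, 0.983, -0.003], [0.983, 0.182, -0.001], [-0.001, -0.003, -1.0]]
force: [0.1, 1.2, 0.2]
gripper_width: 0.0331
grasp_force: 0.0
```

Request:
drive_tool --motion '[[0.65,[0,0,-4],0.008],[0.65,[0,0,-4],0],[0.65,[0,0,-3],0],[0.65,[0,0,-2.5],0],[0.65,[0,0,-1.5],0],[0.65,[0,0,-0.4],0],[0.65,[0,0,0],0]]'

```text
t: 18.05
tcp_pos: [0.402, -0.2241, 0.0827]
tcp_rot: [[-0.19, 0.982, 0.0], [0.982, 0.19, 0.0], [0.0, 0.0, -1.0]]
force: [-0.1, 0.1, 0.9]
gripper_width: 0.0331
grasp_force: 0.0
```

Request:
drive_tool --motion '[[1,[0,0,0],0],[1,[0,0,0],0],[1,[0,0,0],0],[1,[0,0,0],0]]'

```text
t: 18.45
tcp_pos: [0.4008, -0.224, 0.0824]
tcp_rot: [[-0.191, 0.982, -0.001], [0.982, 0.191, 0.0], [0.0, -0.001, -1.0]]
force: [-5.5, -2.0, 0.2]
gripper_width: 0.0105
grasp_force: 30.0
```

Request:
drive_tool --motion '[[1,[0,0,0.6],0],[1,[0.05,0,1],0],[1,[0.15,0.02,1.5],0],[1,[0.3,0.06,1.56],0],[1,[0.45,0.1,1.5],0],[1,[0.6,0.12,1.45],0],[1,[0.75,0.15,1.38],0],[1,[0.9,0.18,1.28],0],[1,[0,0,0],0]]'

```text
t: 19.35
tcp_pos: [0.4279, -0.2186, 0.1853]
tcp_rot: [[-0.189, 0.982, -0.01], [0.982, 0.189, 0.002], [0.004, -0.009, -1.0]]
force: [-42.7, -6.5, 30.2]
gripper_width: 0.0097
grasp_force: 32.4
```

Request:
drive_tool --motion '[[1,[-0.4,-0.08,0.2],0],[1,[0,0,0],0]]'

```text
t: 19.55
tcp_pos: [0.4282, -0.2185, 0.1872]
tcp_rot: [[-0.19, 0.982, -0.001], [0.982, 0.19, 0.001], [0.001, -0.001, -1.0]]
force: [-12.0, -2.7, 9.0]
gripper_width: 0.0093
grasp_force: 30.0
```

Run:
```python
from fit import *
s=r.sense();print(s["tcp_pos"],s["force"])
S=read_camera("side")
cv2.imwrite("pics/c7.png",cv2.resize(S["image"][250:370,330:490],(800,600),interpolation=2))
```

```text
[ 0.42820096 -0.21852268  0.18720133] [-11.95113951  -2.66265776   8.96033783]
```

View pics/c7.png

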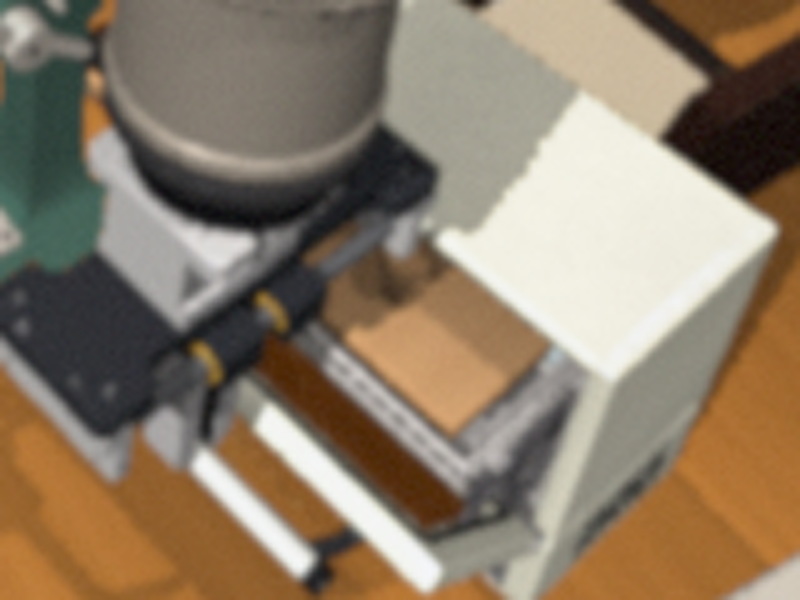

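Door is about half shut with the paddle undisturbed, but the bar (crop about (255,510)) has crept to the fingertips. The opening reads 9.3 mm against a 12 mm bar. I'll open a little, lower and regrip.

Request:
drive_tool --motion '[[0.7,[0,0,0],0],[0.7,[0,0,0],0],[0.7,[0,0,-0.6],0],[0.7,[0,0,-0.6],0],[0.7,[0,0,0],0],[1,[0,0,0],0],[1,[0,0,0],0],[1,[0,0,0],0]]'

```text
t: 20.4
tcp_pos: [0.4281, -0.2188, 0.1747]
tcp_rot: [[-0.19, 0.982, -0.002], [0.982, 0.19, 0.0], [0.001, -0.002, -1.0]]
force: [-8.9, -2.0, 4.0]
gripper_width: 0.0112
grasp_force: 30.0
```

Request:
drive_tool --motion '[[1,[0.45,0.09,0.65],0],[1,[1.05,0.2,1.2],0],[1,[1.15,0.22,1.07],0],[1,[1.25,0.24,0.95],0],[1,[0,0,0],0]]'

```text
t: 20.9
tcp_pos: [0.4674, -0.2115, 0.2148]
tcp_rot: [[-0.19, 0.982, -0.003], [0.982, 0.19, 0.001], [0.001, -0.003, -1.0]]
force: [-22.8, 2.3, 33.5]
gripper_width: 0.0111
grasp_force: 30.0
```

Request:
drive_tool --motion '[[1,[0,0,0.4],0],[1,[1.3,0.25,0.85],0],[1,[1.4,0.27,0.7],0],[1,[1.45,0.28,0.5],0],[1,[0,0,0],0]]'

```text
t: 21.4
tcp_pos: [0.5114, -0.2023, 0.2388]
tcp_rot: [[-0.192, 0.981, 0.0], [0.981, 0.192, -0.0], [-0.0, 0.0, -1.0]]
force: [-3.1, 4.1, 10.1]
gripper_width: 0.0112
grasp_force: 30.0
```

Request:
drive_tool --motion '[[1,[0.9,0.17,0.25],0],[1,[0.9,0.17,0.15],0],[1,[0.5,0.1,0.08],0],[1,[0.25,0.05,0.02],0],[1,[0,0,0],0]]'

```text
t: 21.9
tcp_pos: [0.5358, -0.1976, 0.2435]
tcp_rot: [[-0.191, 0.982, 0.0], [0.982, 0.191, 0.0], [0.0, 0.0, -1.0]]
force: [-1.3, 3.5, 7.1]
gripper_width: 0.0111
grasp_force: 30.0
```

Request:
drive_tool --motion '[[1,[0.15,0.03,0],0],[1,[0.15,0.03,0],0],[1,[0.15,0.03,0],0],[1,[0,0,0],0]]'

```text
t: 22.3
tcp_pos: [0.5402, -0.1968, 0.2438]
tcp_rot: [[-0.191, 0.982, 0.0], [0.982, 0.191, 0.001], [0.001, 0.0, -1.0]]
force: [-2.4, 3.8, 12.7]
gripper_width: 0.011
grasp_force: 30.0
```

Request:
drive_tool --motion '[[1,[0.2,0.04,0],0],[1,[0.2,0.04,0],0],[1,[0,0,0],0]]'

```text
t: 22.6
tcp_pos: [0.5435, -0.1962, 0.2439]
tcp_rot: [[-0.191, 0.982, -0.001], [0.982, 0.191, 0.001], [0.001, -0.001, -1.0]]
force: [-11.8, 5.1, 20.5]
gripper_width: 0.0111
grasp_force: 30.0
```

Request:
drive_tool --motion '[[1,[0.15,0.03,0.2],0],[1,[0.1,0.02,0],0],[1,[0,0,0],0]]'

```text
t: 22.9
tcp_pos: [0.5436, -0.1961, 0.2441]
tcp_rot: [[-0.19, 0.982, -0.006], [0.982, 0.19, 0.001], [0.002, -0.005, -1.0]]
force: [-15.5, -0.5, 1.0]
gripper_width: 0.0113
grasp_force: 30.0
```

Force rises without further motion, so the door is on its stop. I'll release, retreat and look.

Request:
drive_tool --motion '[[0.6,[0,0,0],0],[0.6,[0,0,0],0],[0.6,[0,0,0],0],[0.6,[-0.3,0,1],0],[0.6,[0,0,4],0],[0.6,[0,0,5],0],[0.6,[0,0,5],0],[0.6,[0,0,3],0],[0.6,[0,5,0],0],[0.6,[0,5,0],0],[0.6,[0,5,0],0],[0.6,[0,0,0],0]]'

```text
t: 24.1
tcp_pos: [0.5437, -0.0383, 0.4254]
tcp_rot: [[-0.2, 0.98, -0.0], [0.98, 0.2, 0.002], [0.002, 0.0, -1.0]]
force: [-0.4, -0.2, -0.7]
gripper_width: 0.0375
grasp_force: 0.0
```

Run:
```python
from fit import *
s=r.sense();print(s["t"],s["tcp_pos"],s["force"])
S=read_camera("side"); a=S["image"][250:370,330:490]; b=cv2.imread("pics/side0.png")[250:370,330:490]
cv2.imwrite("pics/c8.png",np.hstack([cv2.resize(x,(400,600),interpolation=2) for x in(b[:, 30:120],a[:,30:120])]))
```

```text
24.1 [ 0.54372452 -0.03826892  0.42540048] [-0.3688184  -0.22760169 -0.69319424]
```

View pics/c8.png

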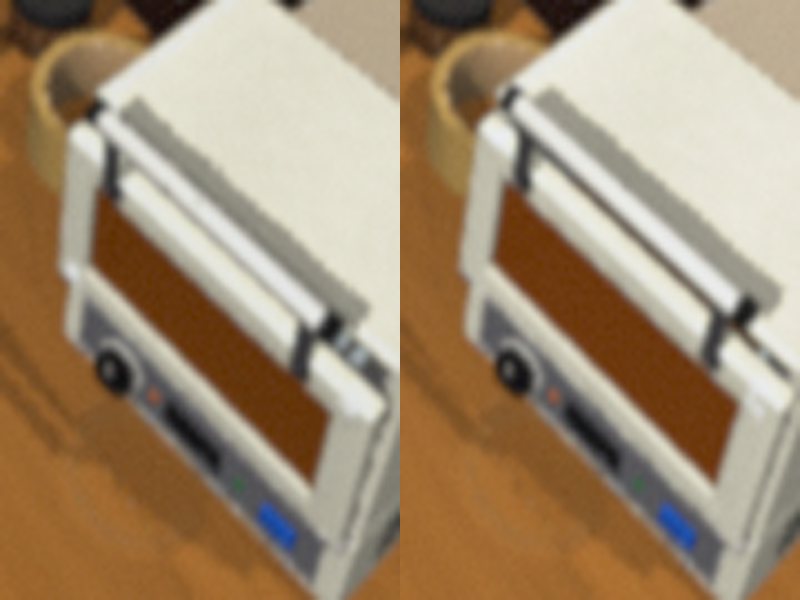

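The picture shows the door upright and closed tighter than at the start, where it stood slightly ajar (bar from (515,100) to (745,310)). The arm is clear and the tape roll is unmoved.

```bash
python3 -c "
from plant import r
print(r.hand_in())"
```

```text
the job is handed in; nothing more can be done
None
```

The paddle was set down flat in the rack, knob up, and the sanitiser door was raised to its stop; the job is handed in at about 24 s, with no verdict returned.

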